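# Load a paint sample, unlock the shutter arm, draw it to the mark and hold

## Task

Set the loose painted wooden sample block upright, as it stands now, in the open drawer of the grey exposure box and slide the drawer fully shut. Then press the lock button on top of the box fully down, draw the telescoping shutter arm out by its upright grip until its third long scale mark (90 mm out) is at the mouth of the sleeve, and finish while holding it there with the fingers against its return spring. Leave the two paint tins and the brush where they are.

Things in the scene. Friction and masses are not known exactly. Their poses are not given: they have to be found in the camera images.
- rig: Grey exposure box, fixed to the table (it does not move): 200 x 200 x 75 mm high (x, y, z). Origin at the centre of its underside, on the table; its own -x is the front (drawer side, towards the robot), +y is the way the shutter arm extends. On its flat top, along y at own x = -45 mm, lies an aluminium sleeve 36 wide, 150 long (own y -90 to +60), top 107 mm above the table; the mouth is at own y = +60 mm. Behind the sleeve is a low lamp hood (top 88 mm).
- block_center (a point): Centre (half-way up) of the loose sample block: white-painted moulding offcut with bare wood ends and foot and two grooves drawn along its top, 64 x 34 x 40 mm high along its own x, y, z, about 90 g, standing on the table. Grip it across the 34 mm (own y).
- drawer_in (a point): Point on the inner floor of the drawer (floor 12 mm above the table), half-way across, 55 mm behind the inner face of the drawer front; moves with the drawer, axes as the box. Tray inside: 172 mm wide (y), 171 mm long: from 55 mm in front (-x) of this point to 116 mm behind it; side walls reach 50 mm above the table, the front panel 73 mm. With the drawer open only the part in front of the box is uncovered: as many mm behind the front panel as drawer reads.
- drawer_front (a point): Centre of the outer (-x) face of the steel pull lip on the drawer front: lip 90 mm wide (y), 12 mm high, 12 mm out from the front panel, 58 mm above the table; moves with the drawer. Push here towards the box's +x to shut it.
- drawer (a joint): Drawer opening in m: 0 = fully shut, 0.125 = fully open; slides along the box's -x to open. Starts 0.10 to 0.12 open; friction about 1.5 N, stays where left.
- lock_top (a point): Centre of the top face of the lock button, a round steel button 22 mm across on the sleeve, 120 mm above the table when up; moves with it.
- lock (a joint): Lock button travel in m: 0 = up (arm locked), 0.007 = fully down. Pushed straight down against about 3 N; it stays down where left. The arm is free once it is more than about 5 mm down.
- gauge_grip (a point): Grip point on the shutter arm: a black upright square post, 22 x 22 mm, from 97 to 147 mm above the table, on the steel bar (top 97 mm above the table); this point is on its axis 130 mm above the table, moves with the arm, axes as the box. At the start it stands 45 mm beyond the sleeve's mouth.
- gauge (a joint): Extension of the shutter arm in m along the box's +y: 0 = home, 0.125 = end of travel. The bar has black marks every 10 mm, long ones (across the whole bar) at 30, 60, 90 and 120 mm, which come out of the sleeve's mouth as it extends; at 0.090 the third long mark is at the mouth. A spring pulls it home with about 3 to 4.5 N; friction under 1 N, so let go it runs back.
- tin_a: Large steel paint tin, 86 mm across, 105 mm high, standing loose on the table; origin at the centre of its underside. Leave alone.
- tin_b: Small steel paint tin, 72 mm across, 85 mm high, standing loose on the table; origin at the centre of its underside. Leave alone.
- brush: Paint brush about 200 mm long lying loose along its own x on the table on the far right. Leave alone.
Not all that is in view belongs to the job. Several things look just like the part that bears block_center: the one meant starts nearest to the robot's base.

How it is judged:
By the outcome, as a careful person would: the job done as asked, in the order asked, and still so for the second after the job is handed in, while the arm keeps its last pose, push and grip.
It also fails if it takes over 72 s, if anything falls off the work surface, if the arm or the gripper's body presses on something with over 40 N, if the wrist force passes 120 N, or if a joint passes its speed limit or range.

## Robot

A 6-joint arm with a two-finger parallel gripper is mounted at the origin on the work surface. World frame = base frame: x ahead of the robot, y to its left, z up, the work surface at z = 0. Lengths are in m, angles in degrees, forces in N, time in s.
With the tool pointing down it reaches from about 0.375 to 0.75 m from the base axis. Payload 9 kg.
Tool frame: the origin (TCP) lies where the fingers leave the gripper's body, on its centre line; the fingertips stand 73 mm ahead of it and the grasp point (between the pads) lies 54 mm ahead of it (robot.tip_reach is the distance from the TCP to the fingertips, in m); z points along the fingers, y is the direction in which the jaws open and shut (so a half turn about z gives the same grasp; the last joint's range is limited). The gripper opens to 85 mm and grips with 20 to 120 N. Pads are 22 mm wide; open, the fingers measure 114 mm over their backs; the gripper's body (76 mm by 85 mm) begins 54 mm behind the grasp point. The pads swing forward as they close: fully open they stand 13 mm farther back than shut.
Start: joints at [-86.328, 5.964, 5.575, 89.605, 0, 77.527], TCP at [0.167, -0.576, 0.304] pointing down, gripper open.
Joint ranges: [-171.21, 171.21], [-48.23, 106.86], [-62.78, 66.21], [-105.2, 120.99], [-86.42, 89.51], [-180, 180]. Speed limits (degrees/s): [127.2, 127.2, 147.25, 180, 180, 180].

## Interface

Orientations are given as [roll, pitch, yaw] about the fixed x, y, z axes, in that order (R = Rz(yaw) Ry(pitch) Rx(roll)).
In Python, from plant import robot gives the robot as it stands. Calls block until the motion is done:
- robot.move_pose(position, orientation): joint-space move of the TCP to a pose.
- robot.line_to(position, vel=0.15, rotation=None, guard=None): straight line of the TCP; rotation=None keeps the orientation; vel is the mean speed in m/s. With guard (N) it stops when the force on the tool has changed by that much, and returns True; else False.
- robot.goto_joints(angles): joint-space move.
- robot.set_gripper(opening): finger opening in m; the grip force is fixed at half the most; returns when the fingers have stopped.
- robot.pause(seconds).
- robot.ik(position, orientation): joint angles nearest the present ones, or None.
- robot.observe(): the state.
- robot.grab_frame(name): name is "scene" or "top" or "wrist"; returns the picture (480x640x3 uint8, blue, green, red); there is no depth.
- robot.get_calibration(name): a dict with "vertical_fov" (degrees; the focal length in pixels is half the picture's height over the tangent of half this angle, whatever the lens; pixels are square), "cx", "cy" (the principal point, pixels), "rvec" (rotation vector, rad) and "tvec" (3), from world to camera coordinates, as OpenCV has them. Camera axes: x right, y down, z forward; pixel columns grow to the right and rows downward; lengths in m; the calibration is good to about 2 mm. A picture is of the moment at which its call begins: read the wrist's pose just before it. get_calibration takes no time and is no camera call; for the wrist camera it gives the pose at the moment of the call.
A pose or a line that the arm cannot do raises robot.IKError and nothing moves.
- robot.job_done(): hands the job in, once; it reports no verdict.
The state is a dict: "time": time; "q": joint angles; "qvel": joint speeds; "joint_torque": joint torques, N m; "tool_pos": TCP position; "tcp_rot": TCP orientation; "ft_force": force on the tool from outside, world axes, zero at the start; "torque": the same for the moment, N m; "gripper_width": finger opening in m.
Only numpy, scipy, OpenCV 4.12 (cv2) and the standard library are available. Lean on these libraries where they do the work, as an engineer would, in place of code of your own. Each camera call takes 0.05 s, during which the arm holds its last target.

## Working session

There is one attempt and no reset: what is moved stays moved. The work goes in short steps, each a Python script; the robot and the scene stay as the last script left them, time stands still between calls to the robot, and variables do not carry over. Pictures are saved under pics/ and viewed, and the job is handed in when it is done.

```bash
ls; mkdir -p pics
python3 - <<'E'
from plant import robot
import cv2
for n in ("scene","top","wrist"):
    c=robot.get_calibration(n); print(n,c)
    cv2.imwrite(f"pics/{n}0.png",robot.grab_frame(n))
o=robot.observe(); print(o["time"],o["tool_pos"],o["tcp_rot"],o["gripper_width"])
E
```

```text
pics
scene {'vertical_fov': 56.30749887644124, 'cx': 322.9188479932813, 'cy': 238.47721234369234, 'rvec': array([ 2.1950754 ,  1.37999317, -0.44329912]), 'tvec': array([-0.2167809 , -0.35907071,  1.42305092])}
top {'vertical_fov': 48.63846794585416, 'cx': 319.56339394732464, 'cy': 244.77393662268275, 'rvec': array([ 2.19579155, -2.16693007,  0.11139768]), 'tvec': array([-0.03239151,  0.59293261,  1.28240436])}
wrist {'vertical_fov': 68.10290379580573, 'cx': 321.35244425011547, 'cy': 234.74284673882704, 'rvec': array([-2.33173125,  1.75038173,  0.2387007 ]), 'tvec': array([-0.60020739, -0.0366866 ,  0.37753589])}
0.15 [ 0.16685841 -0.57616112  0.30331349] [-1.79945190e+02 -1.06855093e-02  1.61478174e+01] 0.08548931699560992
```

View pics/scene0.png

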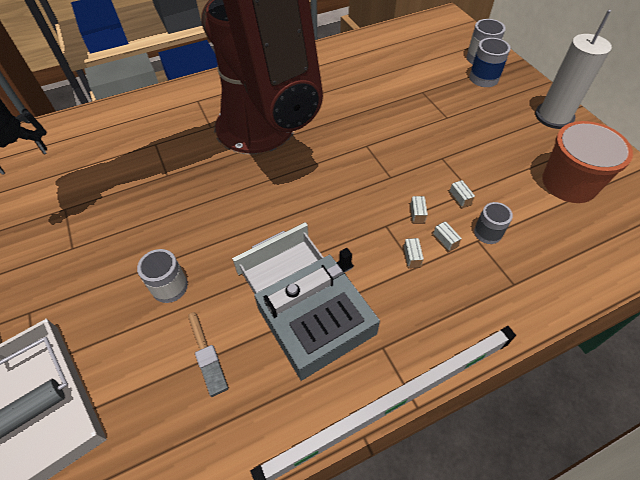

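View pics/top0.png

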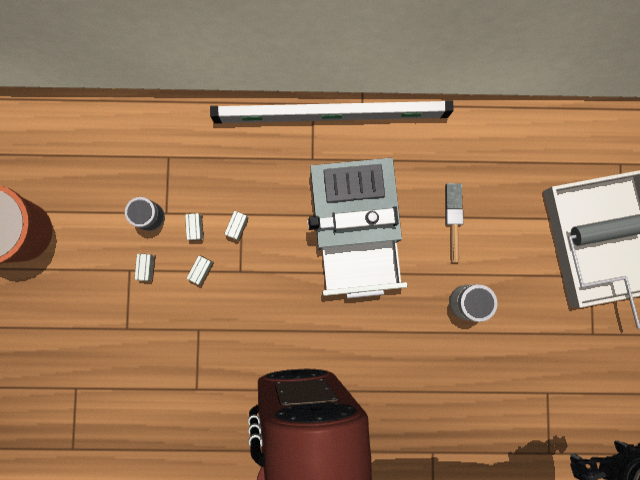

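View pics/wrist0.png

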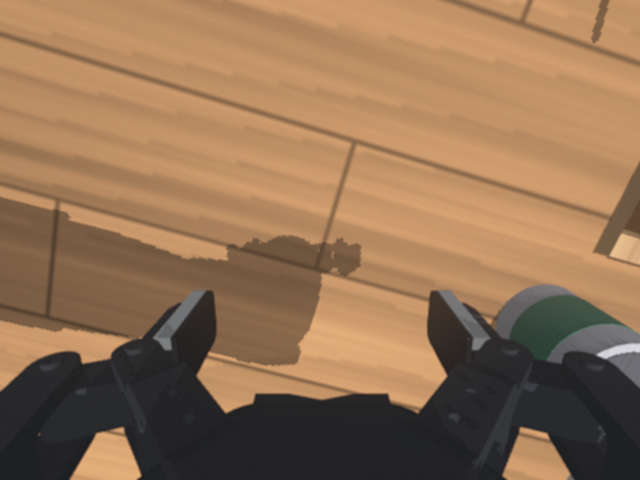

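The top view shows four white blocks at about (194,227), (236,226), (145,268) and (200,271). The box is at about (357,200), its drawer opens toward the robot, and the tins are at (143,213) and (475,303). Next I'll measure these.

```bash
cat > h.py <<'E'
import numpy as np, cv2
def cam(c):
    f=240/np.tan(np.radians(c["vertical_fov"]/2))
    K=np.array([[f,0,c["cx"]],[0,f,c["cy"]],[0,0,1.]])
    R,_=cv2.Rodrigues(np.array(c["rvec"])); return K,R,np.array(c["tvec"]).ravel()
def ray(c,uv,z):
    K,R,t=cam(c); o=-R.T@t
    d=R.T@np.linalg.inv(K)@np.array([uv[0],uv[1],1.])
    return o+d*(z-o[2])/d[2]
def proj(c,P):
    K,R,t=cam(c); p=K@(R@np.asarray(P,float)+t); return p[:2]/p[2]
E
python3 - <<'E'
from plant import robot
from h import *
c=robot.get_calibration("top"); im=cv2.imread("pics/top0.png")
hsv=cv2.cvtColor(im,cv2.COLOR_BGR2HSV)
m=((hsv[...,1]<60)&(hsv[...,2]>150)).astype(np.uint8)
m=cv2.morphologyEx(m,cv2.MORPH_CLOSE,np.ones((3,3)))
m[:, :120]=0; m[:,420:]=0; m[:130]=0
for k in cv2.findContours(m,cv2.RETR_EXTERNAL,cv2.CHAIN_APPROX_NONE)[0]:
    if cv2.contourArea(k)<60: continue
    W=np.array([ray(c,p[0],0.04)[:2] for p in k],np.float32)
    r=cv2.minAreaRect(W); print(cv2.boundingRect(k),np.round(r[0],4),np.round(r[1],4),round(r[2],1),"R",round(float(np.hypot(*r[0])),3))
cv2.imwrite("pics/topcrop.png",cv2.resize(im[150:310,290:420],None,fx=5/1.4,fy=5/1.4,interpolation=cv2.INTER_CUBIC))
s=cv2.imread("pics/scene0.png")
cv2.imwrite("pics/scenecrop.png",cv2.resize(s[210:385,225:390],None,fx=3.4,fy=3.4,interpolation=cv2.INTER_CUBIC))
E
```

```text
(187, 256, 23, 28) [0.5285 0.2692] [0.0331 0.0637] 63.6 R 0.593
(135, 254, 15, 27) [0.533  0.4048] [0.0326 0.0633] 87.3 R 0.669
(323, 243, 84, 55) [ 0.5299 -0.1301] [0.1199 0.2033] 6.4 R 0.546
(185, 213, 15, 27) [0.6333 0.2869] [0.0634 0.0326] 5.5 R 0.695
(225, 211, 21, 28) [0.6388 0.1828] [0.0326 0.0637] 68.7 R 0.664
(125, 197, 30, 30) [0.6679 0.4166] [0.0718 0.0706] 2.3 R 0.787
(311, 158, 91, 89) [ 0.7003 -0.1117] [0.2034 0.204 ] 6.3 R 0.709
```

```bash
sleep 1
```

```text
(no output)
```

View pics/topcrop.png

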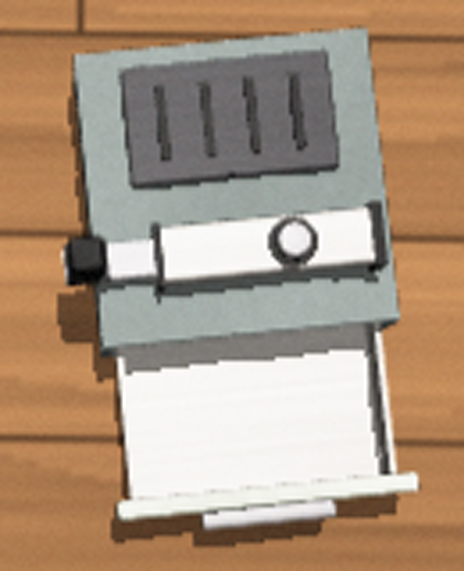

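View pics/scenecrop.png

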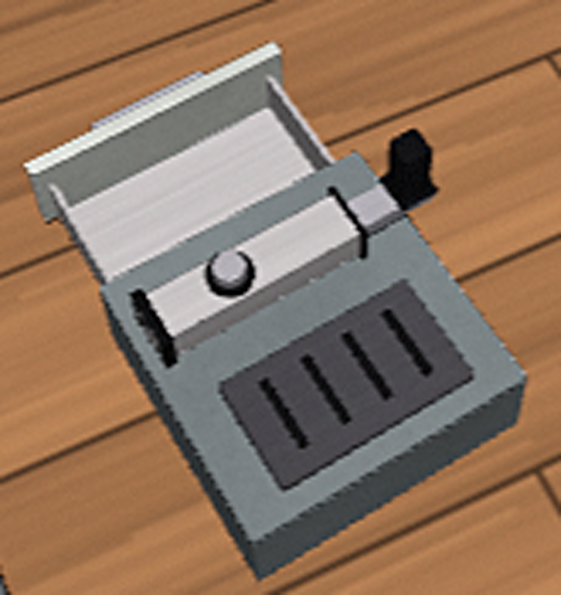

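Run:
```python
from plant import robot
from h import *
c=robot.get_calibration("top"); im=cv2.imread("pics/top0.png")
f=lambda p,z: ray(c,(290+p[0]/3.5714-0.36,150+p[1]/3.5714-0.36),z)
C=[f(p,.075)[:2] for p in [(75,57),(365,28),(398,322),(105,355)]]
C=np.array(C); print(C.round(4), [np.linalg.norm(C[i]-C[(i+1)%4]).round(4) for i in range(4)])
for a,b in ((1,0),(2,3),(3,0),(2,1)):
    d=C[b]-C[a]; print(np.degrees(np.arctan2(d[1],d[0])).round(2))
ctr=C.mean(0); print("ctr",ctr)
yaw=np.radians(6.35)
ex=np.array([np.cos(yaw),np.sin(yaw)]); ey=np.array([-ex[1],ex[0]])
for n,p,z in (("lock",(294,240),.12),("post",(86,257),.147),("lipL",(207,525),.058),("lipR",(334,510),.058),("panelL",(118,515),.073),("panelR",(418,487),.073),("panelLi",(118,500),.073),("panelRi",(418,474),.073),("mouth",(156,260),.107)):
    w=f(p,z)[:2]; d=w-ctr; print(n,w.round(4),"own",(d@ex).round(4),(d@ey).round(4))
```

```text
[[ 7.799e-01 -1.000e-04]
 [ 8.029e-01 -1.958e-01]
 [ 6.035e-01 -2.179e-01]
 [ 5.788e-01 -2.290e-02]] [np.float64(0.197), np.float64(0.2006), np.float64(0.1966), np.float64(0.2024)]
96.72
97.23
6.46
6.33
ctr [ 0.69129082 -0.1091536 ]
lock [ 0.6512 -0.1433] own -0.0437 -0.0295
post [ 0.6346 -0.0093] own -0.0453 0.1055
lipL [ 0.4671 -0.0927] own -0.221 0.0412
lipR [ 0.4782 -0.1777] own -0.2194 -0.0445
panelL [ 0.4731 -0.0328] own -0.2084 0.1
panelR [ 0.4941 -0.2314] own -0.2095 -0.0997
panelLi [ 0.4829 -0.0327] own -0.1986 0.099
panelRi [ 0.5026 -0.2314] own -0.201 -0.1006
mouth [ 0.6386 -0.0549] own -0.0463 0.0598
```

```bash
cat >> h.py <<'E'
CTR=np.array([0.6913,-0.1092]); YAW=6.6
_y=np.radians(YAW); EX=np.array([np.cos(_y),np.sin(_y)]); EY=np.array([-EX[1],EX[0]])
def box(x,y,z): 
    p=CTR+x*EX+y*EY; return [float(p[0]),float(p[1]),z]
B=[0.5285,0.2692]; BY=-26.4
E
python3 - <<'E'
from plant import robot
from h import *
from scipy.spatial.transform import Rotation as Ro
o=robot.observe(); c=robot.get_calibration("wrist"); K,R,t=cam(c)
T=Ro.from_euler("xyz",o["tcp_rot"],degrees=True).as_matrix()
print("cam in tool",(T.T@(-R.T@t-o["tool_pos"])).round(4),"axis",(T.T@R.T)[:,2].round(3))
for n,p,yw in (("blk",[*B,.08],BY),("blkflip",[*B,.08],BY+180),("drw",box(-.145,0,.095),YAW),("lip",box(-.25,0,.125),YAW),("lip2",box(-.133,0,.125),YAW),("lock",box(-.045,-.03,.2),YAW),("post",box(-.045,.105,.184),YAW),("post2",box(-.045,.195,.184),YAW),("p2flip",box(-.045,.195,.184),YAW+180)):
    q=robot.ik(p,[180,0,yw]); print(n,np.round(p,3),None if q is None else np.round(q,1))
E
```

```text
cam in tool [ 0.0663  0.0003 -0.0703] axis [-0.268  0.001  0.963]
blk [0.528 0.269 0.08 ] [  14.4    9.6  -14.    66.3    0.  -139.2]
blkflip [0.528 0.269 0.08 ] [ 14.4   9.6 -14.   66.3   0.   40.8]
drw [ 0.547 -0.126  0.095] [-26.3   3.5 -19.   67.5   0.  147.1]
lip [ 0.443 -0.138  0.125] [-33.5 -15.9 -33.8  72.1   0.  139.9]
lip2 [ 0.559 -0.124  0.125] [-25.6   4.  -15.3  70.8   0.  147.8]
lock [ 0.65  -0.144  0.2  ] [-23.7  17.8   8.1  80.3   0.  149.7]
post [ 0.635 -0.01   0.184] [-12.7  12.6   0.4  77.8   0.  160.7]
post2 [0.624 0.079 0.184] [ -4.6  11.7  -0.6  77.7   0.  168.8]
p2flip [0.624 0.079 0.184] [ -4.6  11.7  -0.6  77.7   0.  -11.2]
```

Run:
```python
from plant import robot
from h import *
robot.move_pose([*B,.20],[180,0,BY+180])
c=robot.get_calibration("wrist"); im=robot.grab_frame("wrist"); cv2.imwrite("pics/w1.png",im)
hsv=cv2.cvtColor(im,cv2.COLOR_BGR2HSV)
m=((hsv[...,1]<60)&(hsv[...,2]>150)).astype(np.uint8)
m=cv2.morphologyEx(m,cv2.MORPH_CLOSE,np.ones((9,9)))
for k in cv2.findContours(m,cv2.RETR_EXTERNAL,cv2.CHAIN_APPROX_NONE)[0]:
    if cv2.contourArea(k)<500: continue
    W=np.array([ray(c,p[0],0.04)[:2] for p in k],np.float32)
    r=cv2.minAreaRect(W); print(cv2.boundingRect(k),np.round(r[0],4),np.round(r[1],4),round(r[2],1))
o=robot.observe(); print(o["time"],o["tool_pos"],o["tcp_rot"],o["ft_force"])
```

```text
(261, 371, 46, 26) [0.6179 0.1904] [0.0335 0.0227] 69.0
(367, 308, 78, 83) [0.6319 0.2862] [0.0655 0.0336] 5.0
(560, 303, 80, 59) [0.6743 0.416 ] [0.0209 0.0668] 12.1
(297, 194, 51, 89) [0.5275 0.2682] [0.0338 0.0619] 63.6
(478, 96, 75, 113) [0.5317 0.4031] [0.0336 0.0642] 87.0
3.4333 [0.52886721 0.26863684 0.20007383] [1.79997559e+02 1.00703468e-02 1.53535190e+02] [-0.42961206  0.05790855 -0.24998422]
```

View pics/w1.png

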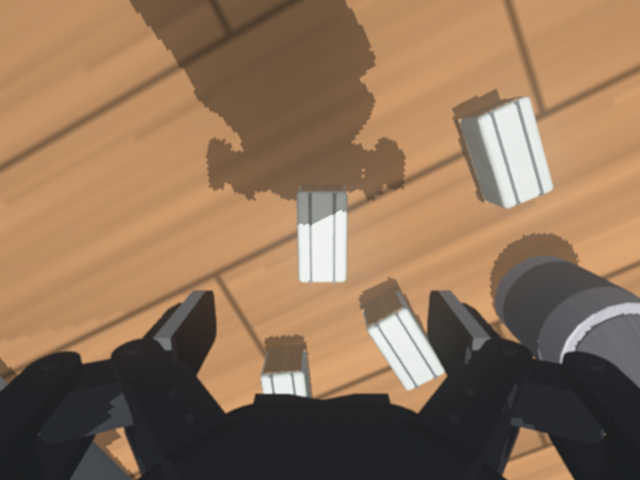

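The wrist view shows the target block at (322,236), square to the jaws and within about 1 mm of the top-view fix. Next I'll grasp it and carry it over the drawer.

Run:
```python
from plant import robot
from h import *
robot.line_to([.528,.2687,.081],vel=.12,guard=10)
robot.set_gripper(0.02)
o=robot.observe(); print(o["time"],o["gripper_width"],o["tool_pos"])
robot.line_to([.528,.2687,.22],vel=.15)
robot.move_pose(box(-.146,0,.22),[180,0,YAW-180])
o=robot.observe(); print(o["time"],o["gripper_width"],o["tool_pos"],o["tcp_rot"],o["ft_force"])
for n in ("wrist","scene","top"): cv2.imwrite(f"pics/{n}2.png",robot.grab_frame(n))
w=cv2.imread("pics/wrist2.png"); s=cv2.imread("pics/scene2.png")
cv2.imwrite("pics/c2.png",np.hstack([cv2.resize(w,(400,300)),cv2.resize(s[150:390,150:470],(400,300))]))
```

```text
5.1 0.03335070554206205 [0.52832707 0.26878841 0.08149191]
7.6417 0.03300868891876921 [ 0.54634128 -0.12525929  0.21980466] [ 1.79976851e+02 -1.21579637e-02 -1.73381426e+02] [-0.14348581 -0.32415409 -1.67640971]
```

View pics/c2.png

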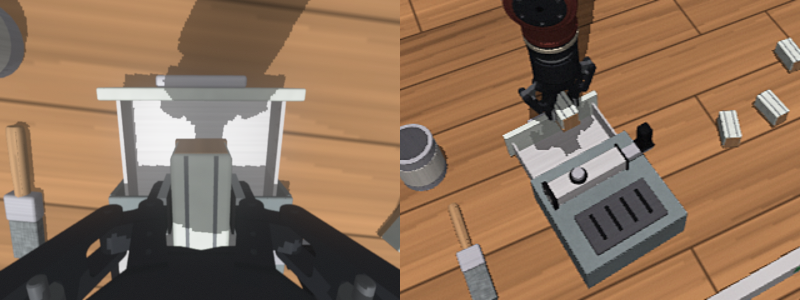

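Run:
```python
from plant import robot
from h import *
c=robot.get_calibration("wrist")
for n,uv,z in (("panel inner L",(160,160),.073),("panel inner R",(485,160),.073),("panel outer L",(157,142),.073),("panel outer R",(488,142),.073),("wallL",(200,200),.05),("wallR",(443,200),.05)):
    d=ray(c,uv,z)[:2]-CTR; print(n,(d@EX).round(4),(d@EY).round(4))
```

```text
panel inner L -0.2008 -0.0967
panel inner R -0.2012 0.0982
panel outer L -0.2112 -0.0973
panel outer R -0.2117 0.0986
wallL -0.1726 -0.0829
wallR -0.173 0.0832
```

Run:
```python
from plant import robot
from h import *
robot.line_to(box(-.147,0,.105),vel=.15,guard=12)
g=robot.line_to(box(-.147,0,.0935),vel=.04,guard=6)
o=robot.observe(); print(g,o["time"],o["tool_pos"],o["ft_force"])
robot.set_gripper(0.060)
robot.line_to(box(-.147,0,.20),vel=.15)
im=robot.grab_frame("wrist"); cv2.imwrite("pics/w3.png",im)
o=robot.observe(); print(o["time"],o["gripper_width"],o["ft_force"])
```

```text
True 9.0583 [ 0.54569699 -0.12629224  0.09344262] [ 0.1503482  -0.58262419  4.61391217]
10.35 0.060370624452927145 [ 0.15008808 -0.41761014  0.25131785]
```

View pics/w3.png

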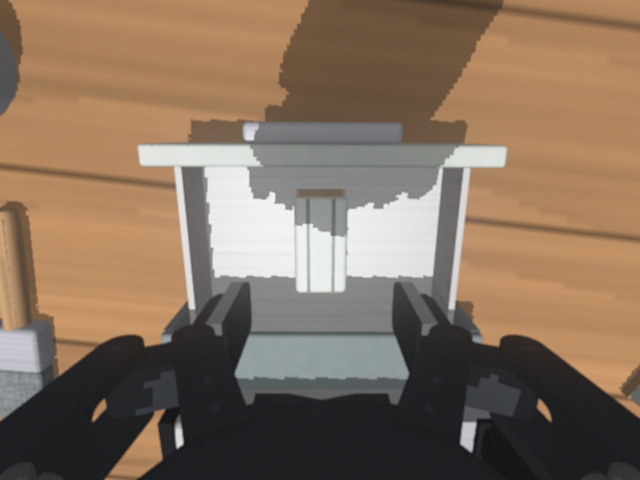

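Run:
```python
from plant import robot
from h import *
robot.line_to(box(-.26,0,.20),vel=.2)
robot.set_gripper(0.0)
robot.line_to(box(-.26,0,.123),vel=.15,guard=10)
g=robot.line_to(box(-.15,0,.123),vel=.06,guard=12)
o=robot.observe(); print(g,o["time"],((o["tool_pos"][:2]-CTR)@EX).round(4),o["ft_force"])
g=robot.line_to(box(-.115,0,.123),vel=.02,guard=14)
o=robot.observe(); print(g,o["time"],((o["tool_pos"][:2]-CTR)@EX).round(4),((o["tool_pos"][:2]-CTR)@EY).round(4),o["ft_force"])
s=robot.grab_frame("scene"); cv2.imwrite("pics/s4.png",s)
cv2.imwrite("pics/s4c.png",cv2.resize(s[180:390,200:410],None,fx=2.8,fy=2.8,interpolation=cv2.INTER_CUBIC))
```

```text
False 14.3167 -0.1501 [-1.07966175  0.42976319 -0.54451143]
True 15.3083 -0.1325 0.0002 [-0.34502243  0.6884475   0.72381124]
```

View pics/s4c.png

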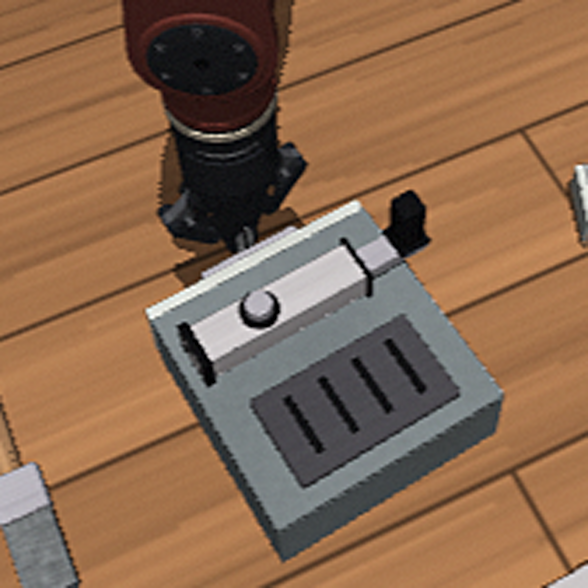

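Run:
```python
from plant import robot
from h import *
g=robot.line_to(box(-.124,0,.123),vel=.01,guard=10)
o=robot.observe(); print(g,o["time"],((o["tool_pos"][:2]-CTR)@EX).round(4),o["ft_force"])
robot.line_to(box(-.16,0,.123),vel=.1)
robot.line_to(box(-.16,0,.23),vel=.2)
robot.move_pose(box(-.20,-.03,.24),[180,0,YAW-180])
c=robot.get_calibration("wrist"); w=robot.grab_frame("wrist"); cv2.imwrite("pics/w5.png",w)
s=robot.grab_frame("top"); cv2.imwrite("pics/t5c.png",cv2.resize(s[150:310,290:420],None,fx=3.5,fy=3.5,interpolation=cv2.INTER_CUBIC))
```

```text
True 15.775 -0.1323 [-0.24490363  0.30873539 -0.11188158]
```

View pics/w5.png

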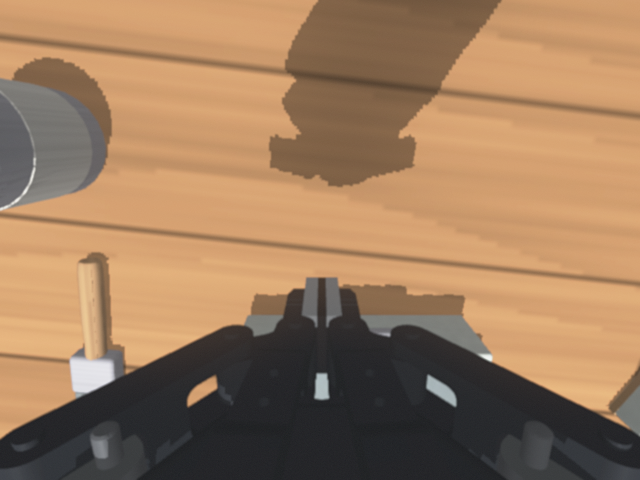

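View pics/t5c.png

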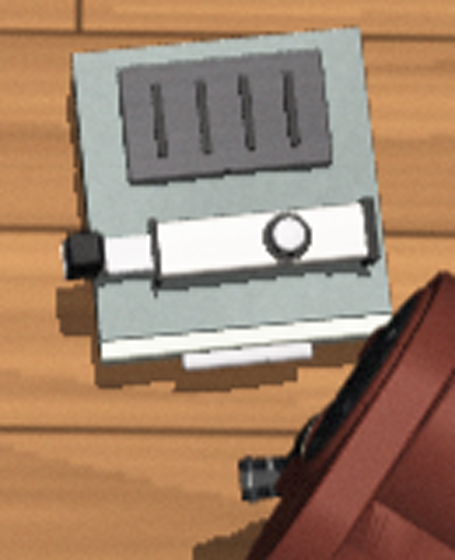

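Run:
```python
from plant import robot
from h import *
c=robot.get_calibration("top")
robot.line_to(box(-.0447,-.0297,.24),vel=.2)
robot.line_to(box(-.0447,-.0297,.198),vel=.1,guard=10)
g=robot.line_to(box(-.0447,-.0297,.180),vel=.02,guard=14)
o=robot.observe(); print(g,o["time"],o["tool_pos"],((o["tool_pos"][:2]-CTR)@EY).round(4),o["ft_force"])
g=robot.line_to(box(-.0447,-.0297,o["tool_pos"][2]-.004),vel=.01,guard=10)
o=robot.observe(); print(g,o["time"],o["tool_pos"],o["ft_force"])
robot.line_to(box(-.0447,-.0297,.24),vel=.2)
robot.set_gripper(0.06)
robot.move_pose(box(-.045,.105,.25),[180,0,YAW-180])
s=robot.grab_frame("scene")
cv2.imwrite("pics/s6.png",cv2.resize(s[180:390,200:410],None,fx=2.8,fy=2.8,interpolation=cv2.INTER_CUBIC))
o=robot.observe(); print(o["time"],o["gripper_width"])
```

```text
True 19.4583 [ 0.65053984 -0.14420699  0.18561578] -0.0301 [-1.18878081 -0.79024444  5.77581761]
True 19.6917 [ 0.65056144 -0.14428428  0.18564864] [-0.5384517   1.80789369  5.69636522]
21.3667 0.05988231485213293
```

View pics/s6.png

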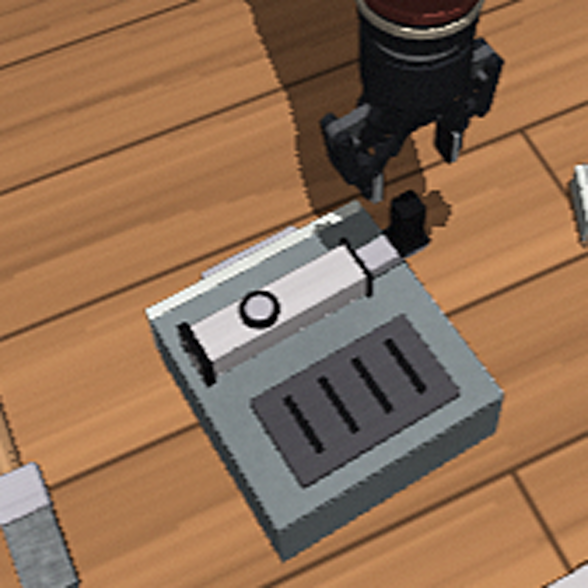

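The button now sits flush at its ring: the tip stopped at z = 0.1126, which is about 7 mm of travel. Next I'll grip the post and draw the arm out.

Run:
```python
from plant import robot
from h import *
g=robot.line_to(box(-.045,.105,.186),vel=.12,guard=8); print(g)
robot.set_gripper(0.01)
def st():
    o=robot.observe(); d=o["tool_pos"][:2]-CTR
    print(round(o["time"],2),o["gripper_width"].round(4),"own",(d@EX).round(4),(d@EY).round(4),o["tool_pos"][2].round(4),o["ft_force"].round(2))
st()
g=robot.line_to(box(-.045,.125,.186),vel=.03,guard=12); print(g); st()
if not g:
    g=robot.line_to(box(-.045,.195,.186),vel=.06,guard=12); print(g); st()
for n in ("scene","top","wrist"): cv2.imwrite(f"pics/{n}7.png",robot.grab_frame(n))
s=cv2.imread("pics/scene7.png")[190:320,260:420]; t=cv2.imread("pics/top7.png")[170:280,255:415]
cv2.imwrite("pics/c7.png",np.vstack([cv2.resize(s,None,fx=2.3,fy=2.3,interpolation=3),cv2.resize(t,(368,253),interpolation=3)]))
```

```text
FalseTraceback (most recent call last):
  File "<stdin>", line 8, in <module>
  File "<stdin>", line 7, in st
AttributeError: 'float' object has no attribute 'round'
```

```bash
cat >> h.py <<'E'
def st(robot):
    o=robot.observe(); d=o["tool_pos"][:2]-CTR
    print(round(o["time"],2),round(o["gripper_width"],4),"own",(d@EX).round(4),(d@EY).round(4),o["tool_pos"].round(4)[2],np.round(o["ft_force"],2))
E
python3 - <<'E'
from plant import robot
from h import *
st(robot)
g=robot.line_to(box(-.045,.125,.186),vel=.03,guard=12); print(g); st(robot)
if not g:
    g=robot.line_to(box(-.045,.195,.186),vel=.06,guard=12); print(g); st(robot)
for n in ("scene","top","wrist"): cv2.imwrite(f"pics/{n}7.png",robot.grab_frame(n))
s=cv2.imread("pics/scene7.png")[190:320,260:420]; t=cv2.imread("pics/top7.png")[170:280,255:415]
cv2.imwrite("pics/c7.png",np.vstack([cv2.resize(s,None,fx=2.3,fy=2.3,interpolation=3),cv2.resize(t,(368,253),interpolation=3)]))
E
```

```text
22.48 0.0214 own -0.0446 0.1051 0.187 [-1.59  1.45  6.19]
False
23.29 0.0216 own -0.0446 0.1245 0.187 [-0.08 -3.64  5.41]
False
24.61 0.0211 own -0.0443 0.1947 0.187 [ 1.57 -2.71  6.84]
```

View pics/c7.png

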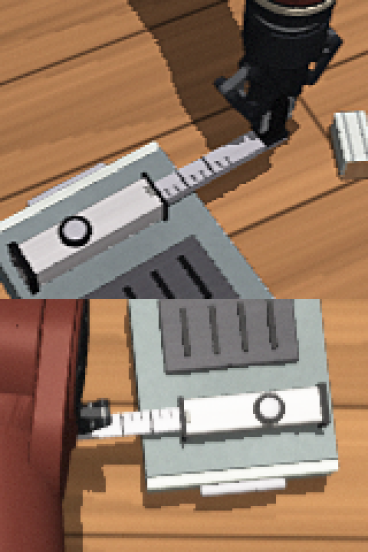

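View pics/wrist7.png

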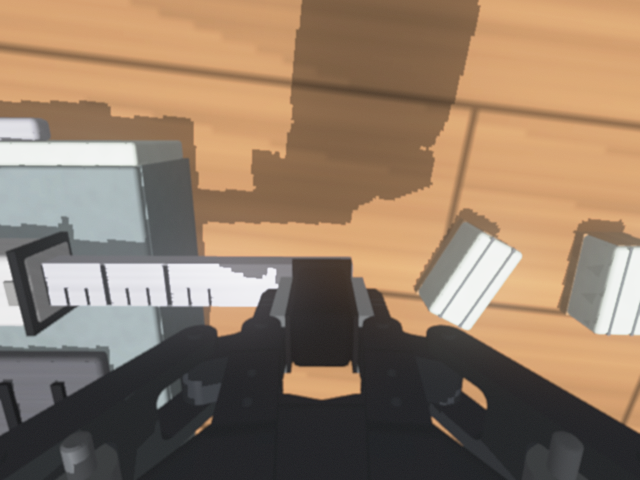

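Run:
```python
from plant import robot
from h import *
st(robot)
im=cv2.imread("pics/wrist7.png"); c=robot.get_calibration("wrist")
cv2.imwrite("pics/w7c.png",cv2.resize(im[225:340,0:200],None,fx=4,fy=4,interpolation=cv2.INTER_CUBIC))
g=cv2.cvtColor(im,cv2.COLOR_BGR2GRAY)
print(g[272:284,20:200].mean(0).astype(int).tolist())
for u in (168,105,42): 
    d=ray(c,(u,278),.097)[:2]-CTR; print(u,(d@EX).round(4),(d@EY).round(4))
for y in (.06,):
  for x in (-.063,-.027):
    for z in (.075,.097,.107): print("mouth",x,z,proj(c,box(x,y,z)).round(1))
```

```text
24.76 0.0213 own -0.0443 0.1946 0.187 [ 2.12 -3.86  5.6 ]
[54, 50, 47, 46, 46, 47, 54, 72, 101, 122, 125, 117, 110, 108, 108, 108, 108, 108, 108, 108, 108, 106, 99, 98, 119, 160, 192, 213, 226, 228, 228, 228, 228, 228, 228, 228, 228, 228, 228, 228, 228, 228, 228, 228, 228, 228, 228, 228, 228, 229, 228, 229, 229, 229, 229, 229, 229, 229, 229, 229, 229, 229, 229, 229, 229, 229, 229, 229, 229, 229, 229, 229, 229, 229, 229, 229, 230, 229, 230, 230, 222, 186, 126, 82, 69, 78, 115, 170, 213, 229, 231, 230, 230, 230, 230, 230, 230, 230, 230, 230, 230, 230, 230, 230, 230, 230, 230, 230, 230, 230, 230, 230, 230, 230, 230, 230, 230, 230, 230, 230, 230, 230, 231, 231, 231, 231, 231, 231, 231, 231, 231, 232, 232, 232, 232, 232, 232, 232, 233, 233, 233, 234, 232, 205, 143, 93, 79, 88, 128, 193, 232, 236, 235, 234, 234, 234, 235, 235, 234, 235, 235, 235, 235, 235, 235, 236, 236, 236, 236, 236, 236, 236, 236, 237, 236, 237, 237, 237, 237, 237]
168 -0.0468 0.1195
105 -0.0468 0.0889
42 -0.0467 0.0582
mouth -0.063 0.075 [ 70.2 233.6]
mouth -0.063 0.097 [ 38.5 246. ]
mouth -0.063 0.107 [ 21.2 252.7]
mouth -0.027 0.075 [ 82.4 295.6]
mouth -0.027 0.097 [ 53.8 314.7]
mouth -0.027 0.107 [ 38.4 325. ]
```

View pics/w7c.png

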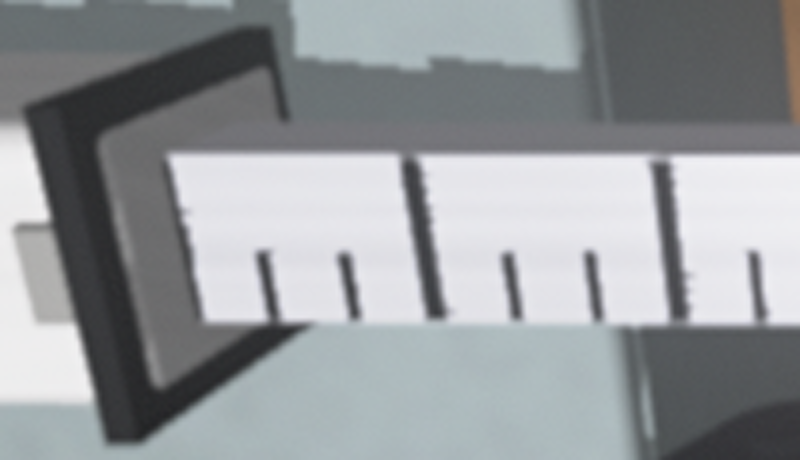

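The wrist view shows the long marks at column 166 (30 mm) and 104 (60 mm). The outer edge of the third is just showing at the sleeve mouth, at about column 44. I'll nudge it out about 0.4 mm to centre it, then check the whole scene.

Run:
```python
from plant import robot
from h import *
robot.line_to(box(-.0445,.1955,.186),vel=.01); robot.pause(.3); st(robot)
im=robot.grab_frame("wrist"); cv2.imwrite("pics/w8.png",im)
cv2.imwrite("pics/w8c.png",cv2.resize(im[225:340,0:200],None,fx=4,fy=4,interpolation=cv2.INTER_CUBIC))
s=robot.grab_frame("scene"); cv2.imwrite("pics/s8.png",s); cv2.imwrite("pics/t8.png",robot.grab_frame("top"))
robot.pause(1.0); st(robot)
```

```text
25.31 0.0216 own -0.0442 0.195 0.187 [-1.52 -4.28  8.07]
26.46 0.0214 own -0.0442 0.195 0.187 [-1.26 -4.77  7.13]
```

View pics/w8c.png

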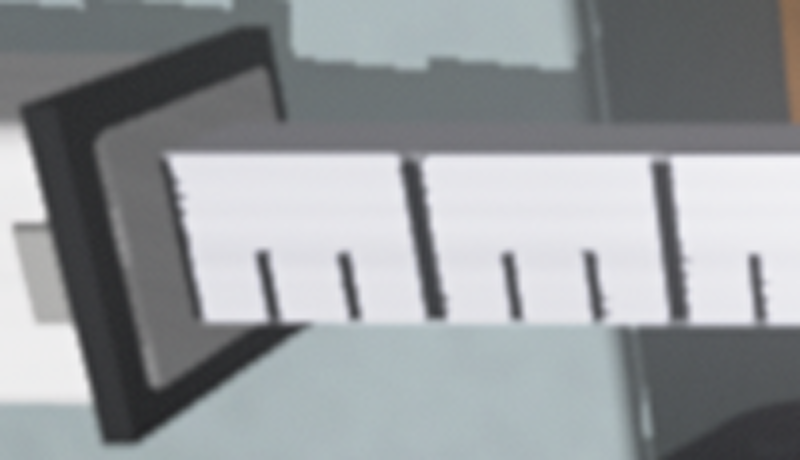

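View pics/s8.png

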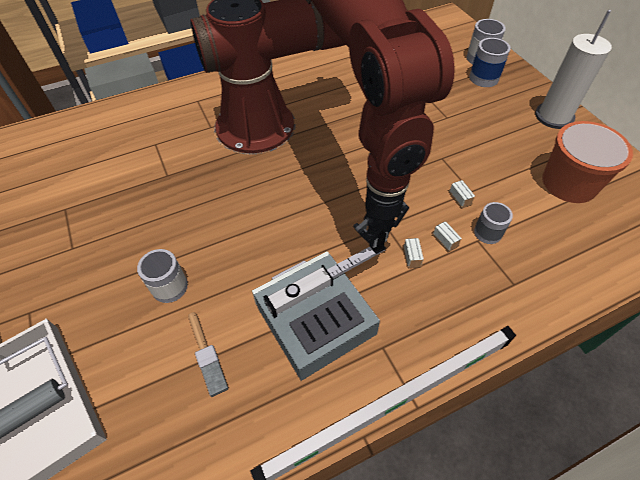

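The mark is now about half out, sitting at the mouth. The drawer is shut, the button is down, and the tins (162,275), (494,222) and brush (208,355) are where they started. I'm handing in.

Run:
```python
from plant import robot
from h import *
robot.job_done(); st(robot)
```

```text
the job is handed in; nothing more can be done
the job is handed in; nothing more can be done
```

The job is done and handed in at about 26.5 s of the 72 s allowed, with the gripper still holding the shutter arm out against its spring.

- **Block:** I took the block nearest the base and set it upright in the drawer. The wrist picture after release showed it standing clear of the front panel and side walls. I couldn't see it again once the drawer closed.
- **Drawer:** I pushed it in until it met a hard stop, and a second push stopped within 0.2 mm of the same place. The top view shows the front panel flush against the box.
- **Lock button:** I pressed it to its stop. The fingertips ended at 112.6 mm, about 7 mm of travel, and the button stayed down.
- **Shutter arm:** I drew it out by the post, and the gripper moved 89.9 mm. The last wrist picture shows the third long mark at the mouth of the sleeve. Over the last second before hand-in the position and grip were steady, with a spring pull of about 4 to 5 N.
- **Tins and brush:** they look unmoved in the last scene picture.

No check failed. The only mismatch was at the mark: after the first draw it was about 0.3 to 0.5 mm short, so I moved the arm out another 0.4 mm. The mouth's edge can only be read to about half a millimetre in the image.

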